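# Unhook the display tray and stack it

## Task

Unhook the tray that hangs on the sloping display board: slide it up its keyhole slot until the stud stands in the wide end, lift it off, and lower it gently onto the matching tray on the counter so that all four corner lugs drop into the sockets and it sits fully home (either way round). The carton standing in the lower tray is in the way: take it out first and stand it upright on a clear spot of the counter. Leave the lower tray and the little tin in it where they are, the chopping board hanging, and the jar, cup and canister undisturbed.

Things in the scene. Friction and masses are not known exactly. Their poses are not given: they have to be found in the camera images.
- board: Sloping beech board, fixed, 250 mm along the slope, 300 wide. Frame upright (z vertical), origin on the counter under the middle of the face. The face rises towards +x at 30 degrees: up-slope is (0.866, 0, 0.5), normal (-0.5, 0, 0.866); face middle 77.5 mm above the origin. It faces away from the robot (+x points roughly at the robot) and stands left or right, the lower tray on the other side.
- stud_left (a point): Point on the axis of the stud at board y = +72 mm, 14 mm off the face (mid-thickness of the floor of a tray hung there). Each steel stud stands square to the face, 70 mm up-slope of its middle: neck 9 mm diameter, 17.5 mm long, then a head 20 mm diameter, 4 mm thick.
- stud_right (a point): The same point of the other, equal stud, at board y = -72 mm.
- tray: The hung white plastic tray, 180 (x) by 130 (y) mm, 0.22 to 0.4 kg, on either stud. Origin: centre of the floor underside; z out of the top; hung, x points up-slope, z along the board's normal. Walls 4 mm thick, rim at z = 48, floor 4 mm thick. Four tapered lugs (13 mm diameter at the root, 8 at the tip) reach 12 mm below the underside at x = +-76.5, y = +-51.5; hung, their tips rest on the face.
- tray_grip (a point): Middle of the top edge of the hung tray's divider: x = 0, y = 0, z = 44 mm in the tray's frame. The divider is an 8 mm thick wall parallel to the tray's y that crosses it from wall to wall, from the floor up to here: the place to grip. It is 82 mm clear to the end walls on either side.
- tray_wide (a point): Centre of the wide end (28 mm hole) of the hung tray's floor keyhole: x = 36, y = 0, z = 2 mm in the tray's frame; a 13 mm wide slot runs from it towards +x, ending at x = 72.5. Hung, the stud stands at about x = 67, so the tray must move about 31 mm up-slope, until this point meets the stud's point; then it lifts off square to the board. No spring or latch, only friction.
- lower_tray: The identical tray (0.6 kg, loose), level on the counter on its lugs. Same frame: origin at the centre of its floor's underside, 12 mm above the counter. Sockets 19 mm square, 15 mm deep, open at its rim at x = +-76.5, y = +-51.5 mm and take the other tray's lugs; it fits either way round. Fully home, the upper tray's underside lies on this rim, its origin 48 mm above this one.
- carton: Plain cardboard box 45 (x) by 70 (y) by 90 mm (z), about 0.12 kg, standing upright in one of the two compartments of the lower tray, reaching 46 mm above its rim. Origin: centre of its underside, z up. Its x is roughly parallel to the tray's x.
- tin: Small round steel baking tin, 60 mm diameter, 26 mm high, standing in the lower tray's other compartment, below the rim; it stays there. Origin: centre of its underside.
- chopping_board: Wooden board 190 (x) by 100 (y) by 14 mm hanging on the other stud by a keyhole, flat against the display board; leave it. Origin: centre of the face that lies on the display board, x up-slope.
- jar: Glass jar with a steel lid, 70 mm diameter, 150 mm high, standing close beside one long side of the lower tray; bystander. Origin: centre of its underside.
- moulds: White plastic cup, 84 mm diameter at the rim, 65 mm high, close beside the other long side of the lower tray; bystander. Origin: centre of its underside.
- canister: Aluminium can 80 mm diameter, 100 mm high, standing near the far middle of the work area; bystander. Origin: centre of its underside.
Mind the look-alikes: they are no part of the job. Leave any purple, red or yellow look-alike of the carton alone.

How it is judged (in metres and radians):
On the way, in this order (a step that is already met when the one before it is completed fails the run):
1. the hung tray has been slid until the stud stands in the wide end of its keyhole ((distance between tray_wide and stud_left below 0.01 m or distance between tray_wide and stud_right below 0.01 m)), for 0.05 s.
2. the tray is lifted clear of the stud (distance between tray_wide and stud_left above 0.05 m and distance between tray_wide and stud_right above 0.05 m), for 0.1 s.
At the end, for the whole second after the job is handed in: Tray home on the lower tray, lugs in sockets: within 5 mm sideways, 3 mm in height, 0.06 rad; both level (0.05 rad), lower one on the counter, moved under 40 mm, tin in it. Carton upright (0.1 rad) on the counter. Chopping board, jar, cup, canister within 25 mm of their places. All at rest (x of tray in the frame of lower_tray between -0.005 and 0.005 m and y of tray in the frame of lower_tray between -0.005 and 0.005 m and z of tray in the frame of lower_tray between 0.045 and 0.051 m and angle between the x axis of tray and the x axis of lower_tray, either way round below 0.06 rad and angle between each of tray, lower_tray's own z axis and vertical below 0.05 rad and height (world z) of lower_tray below 0.017 m and linear speed of each of tray, carton below 0.02 m/s and height (world z) of carton between -0.005 and 0.006 m and angle between carton's own z axis and vertical below 0.1 rad and distance between tin and lower_tray below 0.075 m and distance of each of chopping_board, jar, moulds, canister from where it was at the start of the episode below 0.025 m and distance of lower_tray from where it was at the start of the episode below 0.04 m); the robot touches nothing.
It fails at once if the chopping board, jar, cup or canister is moved by more than 40 mm (distance of any of chopping_board, jar, moulds, canister from where it was at the start of the episode above 0.04 m).
It fails at once if the lower tray is pushed more than 60 mm from its place (distance of lower_tray from where it was at the start of the episode above 0.06 m).
It fails at once if the tray is dropped onto the lower tray (faster than 0.35 m/s just above its seat) (horizontal distance between tray and lower_tray below 0.03 m and z of tray in the frame of lower_tray below 0.08 m and linear speed of tray above 0.35 m/s).
It also fails if it takes over 64 s, if anything falls off the work surface, if the arm or the gripper's body presses on something with over 40 N, if the wrist force passes 120 N, or if a joint passes its speed limit or range.

## Robot

A 7-joint arm with a two-finger parallel gripper is mounted at the origin on the work surface. World frame = base frame: x ahead of the robot, y to its left, z up, the work surface at z = 0. Lengths are in mm, angles in rad, forces in N, time in s.
With the tool pointing down it reaches from about 400 to 875 mm from the base axis. Payload 6.5 kg.
Tool frame: the origin (TCP) lies midway between the tips of the shut fingers; the grasp point (between the pads) lies 19 mm behind it; z points along the fingers, y is the line along which they close (so a half turn about z gives the same grasp; the last joint's range is limited). The gripper opens to 85 mm and grips with 20 to 120 N. Pads are 22 mm wide; open, the fingers measure 114 mm over their backs; the gripper's body (76 mm by 85 mm) begins 54 mm behind the grasp point. The pads swing forward as they close: fully open they stand 13 mm farther back than shut.
Start: joints at [1.162, 0.536, -0.004, 1.538, 0.003, 1.067, -0.071], TCP at [218.477, -612.175, 231.29] pointing down, gripper open.
Joint ranges: [-2.7, 2.7], [-0.37, 2.16], [-1.27, 1.26], [0.24, 2.4], [-1.31, 4.45], [0.19, 1.91], [-2.76, 2.76]. Speed limits (rad/s): [2.39, 2.39, 3.14, 3.14, 3.14, 3.14, 3.14].

## Interface

Orientations are given as a unit quaternion [x, y, z, w].
In Python, from station import bot, set_gripper, kinematics, telemetry, viewer, order gives the robot as it stands. The module is installed in compiled form; this text tells all that it offers. Calls block until the motion is done:
- bot.reach(position, orientation): joint-space move of the TCP to a pose.
- bot.movel(position, rotation=None, velocity=150, contact_N=None): straight line of the TCP; rotation=None keeps the orientation; velocity is the mean speed in mm/s. With contact_N (N) it stops when the force on the tool has changed by that much, and returns True; else False.
- bot.move_joints(angles): joint-space move.
- set_gripper(opening): opening from 0.0 (shut) to 1.0 (fully open); the grip force is fixed at half the most; returns when the fingers have stopped.
- bot.hold(seconds).
- kinematics.ik(position, orientation): joint angles nearest the present ones, or None.
- telemetry.read_state(): the state.
- viewer.capture(name): name is "scene" or "top" or "wrist"; returns the picture (400x640x3 uint8, red, green, blue); there is no depth.
- viewer.camera_info(name): a dict with "intrinsics" (3x3 intrinsics, pixels), "extrinsics" (4x4, takes a point from camera to world coordinates). Camera axes: x right, y down, z forward; pixel columns grow to the right and rows downward; lengths in mm; the calibration is good to about 2 mm. The wrist camera is an equidistant fisheye: a pixel r from the principal point sees the ray r / f radians off the axis. A picture is of the moment at which its call begins: read the wrist's pose just before it. camera_info takes no time and is no camera call; for the wrist camera it gives the pose at the moment of the call.
A pose or a line that the arm cannot do raises bot.MotionError and nothing moves.
- order.sign_off(): hands the job in; it is judged then, once.
The state is a dict: "clock": time; "joint_positions": joint angles; "qvel": joint speeds; "joint_efforts": joint torques, N m; "eef_pos": TCP position; "tool_rot": TCP orientation; "ft_force": force on the tool from outside, world axes, zero at the start; "moment": the same for the moment, N m; "gripper_width": opening from 0.0 (shut) to 1.0 (fully open); "grasp_force": force on a finger pad.
Only numpy, scipy, OpenCV 4.12 (cv2) and the standard library are available. Lean on these libraries where they do the work, as an engineer would, in place of code of your own. Each camera call takes 0.05 s, during which the arm holds its last target. There are 200 camera calls.

## Working session

There is one attempt and no reset: what is moved stays moved. The work goes in short steps, each a Python script; the robot and the scene stay as the last script left them, time stands still between calls to the robot, and variables do not carry over. Pictures are saved under pics/ and viewed, at most 10 in all, crops included, and the job is handed in when it is done.

```bash
mkdir -p pics
python3 - <<'E'
from station import *
import cv2,numpy as np
for n in("scene","top"):
    im=viewer.capture(n); cv2.imwrite(f"pics/{n}0.png",im[:,:,::-1]); i=viewer.camera_info(n)
    print(n,np.round(i["intrinsics"],1).tolist(),np.round(i["extrinsics"],4).tolist())
i=viewer.camera_info("wrist");print(np.round(i["intrinsics"],1).tolist(),np.round(i["extrinsics"],4).tolist())
print(telemetry.read_state())
E
```

```text
scene [[409.5, 0.0, 316.0], [0.0, 409.5, 199.2], [0.0, 0.0, 1.0]] [[-0.652, 0.5438, -0.5284, 1086.6921], [0.7582, 0.477, -0.4445, 448.2275], [0.0104, -0.6904, -0.7233, 833.1728], [0.0, 0.0, 0.0, 1.0]]
top [[424.2, 0.0, 315.1], [0.0, 424.2, 199.2], [0.0, 0.0, 1.0]] [[0.0075, -0.9938, 0.1109, 450.8181], [-0.9999, -0.0087, -0.0107, 17.4001], [0.0116, -0.1108, -0.9938, 1177.0945], [0.0, 0.0, 0.0, 1.0]]
[[309.7, 0.0, 318.6], [0.0, 309.7, 198.0], [0.0, 0.0, 1.0]] [[0.3367, -0.8916, -0.3029, 296.6439], [-0.9416, -0.3194, -0.1065, -583.1263], [-0.0018, 0.3211, -0.947, 373.4974], [0.0, 0.0, 0.0, 1.0]]
{'clock': 0.1, 'joint_positions': array([ 1.16181417,  0.53712507, -0.00442088,  1.53873836,  0.00259111,
        1.06732395, -0.07119035]), 'qvel': array([-0.00021324, -0.00179494,  0.00172309, -0.00339099,  0.00183499,
        0.00228591,  0.00018895]), 'joint_efforts': array([ 1.56482547e-03, -5.84575224e+01,  1.05145846e+00, -2.59780830e+01,
        1.26221971e-02,  4.58749069e-03,  2.68073990e-05]), 'eef_pos': array([ 218.26088853, -611.6629457 ,  230.49243754]), 'tool_rot': array([ 9.85342891e-01,  1.70583573e-01, -1.93576764e-04, -7.70567050e-04]), 'ft_force': array([-0.28947035, -0.00925775,  0.41864924]), 'moment': array([0.02232436, 0.00914679, 0.03088407]), 'grasp_force': 0.0, 'gripper_width': 0.9985631845413802}
```

View pics/scene0.png

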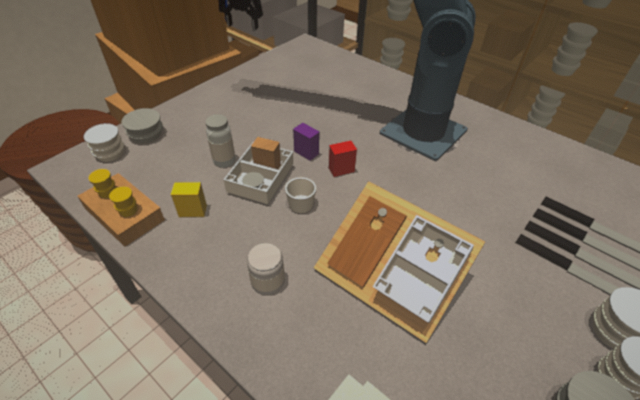

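View pics/top0.png

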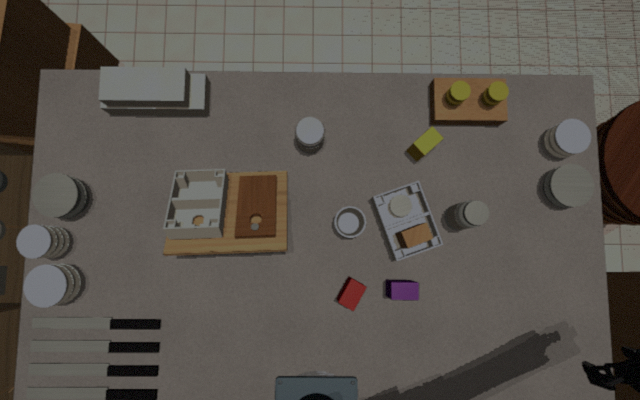

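Top view candidates for the carton: orange-brown box in the tray (414,236), with purple (404,290), red (351,294) and yellow (427,142) as look-alikes. The cardboard-coloured box inside the lower tray is the right one. For the tray, the hung one is at (197,204), on stud_right. The lower one is at (407,220).

Run:
```python
import cv2
im=cv2.imread("pics/top0.png")
a=cv2.resize(im[170:270,360:490],None,fx=6,fy=6,interpolation=cv2.INTER_CUBIC);cv2.imwrite("pics/c1.png",a)
a=cv2.resize(im[162:262,160:293],None,fx=6,fy=6,interpolation=cv2.INTER_CUBIC);cv2.imwrite("pics/c2.png",a)
```

```text
(no output)
```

View pics/c1.png

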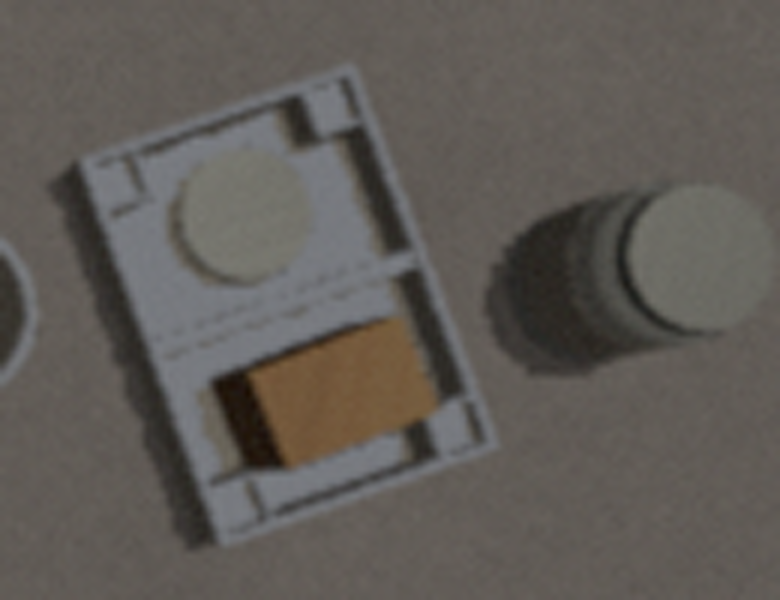

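View pics/c2.png

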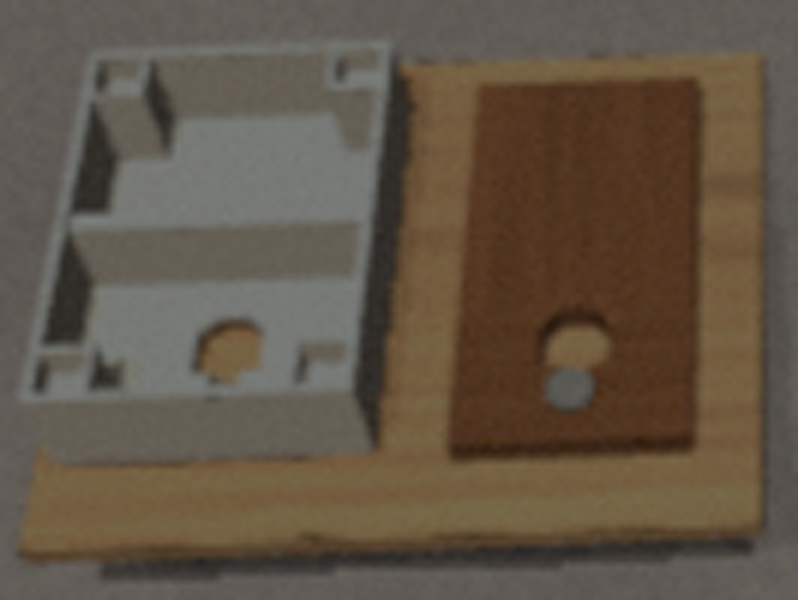

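c1: the lower tray's rim corners are at (80,160), (355,65), (497,447) and (220,545). The orange carton is in the near compartment, with top corners (250,372), (403,318), (440,410) and (285,467). The tin is at (245,215).
c2: the hung tray's rim corners are at (92,50), (393,43), (355,390) and (22,400). The chopping board's stud head is at (569,388), and the display board's corners are near (762,55), (765,530) and (18,550).

```bash
cat > h.py <<'E'
from station import *
import cv2,numpy as np
from scipy.spatial.transform import Rotation as R
from scipy.optimize import least_squares
def proj(P,name,info=None):
    i=info or viewer.camera_info(name);K=i["intrinsics"];E=np.linalg.inv(i["extrinsics"])
    p=np.atleast_2d(P)@E[:3,:3].T+E[:3,3]
    if name=="wrist":
        r=np.linalg.norm(p[:,:2],axis=1);th=np.arctan2(r,p[:,2]);q=p[:,:2]/r[:,None]*th[:,None]
    else: q=p[:,:2]/p[:,2:]
    return q*[K[0][0],K[1][1]]+[K[0][2],K[1][2]]
def xf(x,y,yaw,P,z=0): # upright frame -> world
    return np.atleast_2d(P)@R.from_euler('z',yaw).as_matrix().T+[x,y,z]
U=np.array([.75**.5,0,.5]);N=np.array([-.5,0,.75**.5]);Y=np.array([0,1.,0])
def tray_in_board(s,t,r,P): # hung tray point -> board frame
    P=np.atleast_2d(P);c,sn=np.cos(r),np.sin(r)
    a=s+c*P[:,0]-sn*P[:,1];b=t+sn*P[:,0]+c*P[:,1];h=12+P[:,2]
    return np.array([0,0,77.5])+np.outer(a,U)+np.outer(b,Y)+np.outer(h,N)
def down(yaw): # tool down, tool y axis at world angle yaw
    y=np.array([np.cos(yaw),np.sin(yaw),0]);z=np.array([0,0,-1.]);x=np.cross(y,z)
    return R.from_matrix(np.c_[x,y,z]).as_quat()
E
python3 - <<'E'
from h import *
def px(L,o): return (np.array(L,float)+.5)/6-.5+o
def fit(obs,f,x0,w=1):
    s=least_squares(lambda q:((proj(f(q),"top")-obs)*w).ravel(),x0,loss='soft_l1');print(np.round(s.x,3),"res px",np.round(proj(f(s.x),"top")-obs,1).tolist());return s.x
o=px([(80,160),(355,65),(497,447),(220,545)],(360,170))
fit(o,lambda q:xf(*q,[[90,65,60],[90,-65,60],[-90,-65,60],[-90,65,60]]),[400,-230,.3])
o=px([(250,372),(403,318),(440,410),(285,467)],(360,170))
fit(o,lambda q:xf(*q,[[22.5,35,106],[22.5,-35,106],[-22.5,-35,106],[-22.5,35,106]]),[400,-230,.3])
T=[[-90,-65,48],[-90,65,48],[90,65,48],[90,-65,48]]
o=px([(92,50),(393,43),(355,390),(22,400),(569,388),(762,55)],(160,162))
def f(q):
    B=np.vstack([tray_in_board(q[3],q[4],q[5],T),np.array([[0,0,77.5]])+70*U+72*Y+21.5*N,np.array([[0,0,77.5]])-125*U+150*Y])
    return xf(*q[:3],B)
q=fit(o,f,[450,200,3.14,3,-72,0])
print("grip",xf(*q[:3],tray_in_board(*q[3:],[0,0,44])))
E
```

```text
[ 5.22428e+02 -2.39339e+02  3.40000e-01] res px [[-0.0, -0.3], [-0.2, -0.2], [0.2, 0.2], [0.0, 0.2]]
[ 482.187 -252.086    6.633] res px [[-0.3, -0.5], [-0.1, -0.8], [0.2, 0.7], [0.2, 0.6]]
[ 5.45585e+02  2.29375e+02  3.18400e+00  1.85400e+00 -7.11980e+01
  4.00000e-03] res px [[0.1, 0.1], [0.1, -0.5], [-0.1, -0.1], [-0.1, 0.3], [-0.2, 0.2], [0.2, -0.2]]
grip [[568.95223303 301.62402675 126.92437974]]
```

```bash
cat >> h.py <<'E'
LT=(522.4,-239.3,.340)
BD=(545.6,229.4,3.184); HT=(1.85,-71.2,.004)
def near(q):return kinematics.ik(*q)
def pick_yaw(p,yaw): # choose the half turn with the calmer last joint
    best=None
    for k in(0,np.pi):
        j=kinematics.ik(p,down(yaw+k))
        if j is not None and (best is None or abs(j[6])<best[0]):best=(abs(j[6]),yaw+k)
    return best[1]
def st():
    s=telemetry.read_state();print("t",round(s["clock"],2),"tcp",np.round(s["eef_pos"],1),"F",np.round(s["ft_force"],1),"w",round(s["gripper_width"],3),"g",round(s["grasp_force"],1))
E
python3 - <<'E'
from h import *
# tilted-grasp feasibility
Rb=R.from_euler('z',BD[2]+HT[2]).as_matrix();u,n=Rb@U,Rb@N
for sg in(1,-1):
  for p in([0,0,14],[0,0,120],[32,0,14],[32,0,130]):
    P=xf(*BD,tray_in_board(*HT,p))[0]; M=np.c_[np.cross(sg*u,-n),sg*u,-n]
    j=kinematics.ik(P,R.from_matrix(M).as_quat());print(sg,p,np.round(P,0),None if j is None else np.round(j,2))
p=np.array([482.2,-252,66]);y=pick_yaw(p,.345);q=down(y)
y2=pick_yaw([735,-150,60],.345);print(y,y2,kinematics.ik([735,-150,60],down(y2)),kinematics.ik([735,-150,200],down(y2)))
bot.reach(p+[0,0,170],q);st()
bot.movel(p,q,velocity=120,contact_N=10);st()
set_gripper(0.0);st()
bot.movel(p+[0,0,110],q,velocity=150);st()
E
```

```text
1 [0, 0, 14] [554. 301. 101.] [ 0.03  1.21 -1.08  1.16  0.62  1.64  2.26]
1 [0, 0, 120] [607. 303. 193.] [-0.04  1.17 -1.08  0.91  0.58  1.84  2.33]
1 [32, 0, 14] [526. 300. 117.] [ 0.05  1.16 -1.08  1.25  0.58  1.6   2.23]
1 [32, 0, 130] [584. 302. 217.] [-0.02  1.11 -1.08  0.99  0.54  1.82  2.3 ]
-1 [0, 0, 14] [554. 301. 101.] [-0.13  1.05 -0.66  1.17  0.28  1.51 -0.67]
-1 [0, 0, 120] [607. 303. 193.] [-0.17  1.04 -0.66  0.93  0.27  1.75 -0.64]
-1 [32, 0, 14] [526. 300. 117.] [-0.1   1.01 -0.71  1.26  0.29  1.49 -0.72]
-1 [32, 0, 130] [584. 302. 217.] [-0.14  0.99 -0.7   1.    0.26  1.74 -0.67]
0.345 0.345 [ 0.38991316  0.93789419 -0.44078098  1.30450836  0.42379862  0.9909541
  0.22049141] [ 0.40655058  0.79441291 -0.48415387  1.22672803  0.36362852  1.20458135
  0.26305427]
t 1.74 tcp [ 481.6 -253.8  235.9] F [-0.7 -0.4  0.2] w 1.0 g 0.0
t 3.31 tcp [ 482.7 -252.2   66.7] F [-0.3  0.5 -0.2] w 0.997 g 0.0
t 3.77 tcp [ 482.4 -252.2   66.5] F [-0.9  0.3  5.3] w 0.517 g 60.1
t 4.65 tcp [ 481.4 -251.8  175.1] F [-0.1 -0.4 -0.9] w 0.521 g 60.7
```

Run:
```python
from h import *
q=down(.345)
bot.movel([735,-150,175],q,velocity=250);st()
bot.movel([735,-150,60],q,velocity=150)
print(bot.movel([735,-150,48.5],q,velocity=25,contact_N=3));st()
set_gripper(1.0)
bot.movel([735,-150,200],q,velocity=250);st()
# tilted view above the hung tray
Rb=R.from_euler('z',BD[2]+HT[2]).as_matrix();u,n=Rb@U,Rb@N
Q=R.from_matrix(np.c_[np.cross(-u,-n),-u,-n]).as_quat()
P=xf(*BD,tray_in_board(*HT,[0,0,120]))[0]
bot.movel([650,0,260],q,velocity=250)
bot.reach(P,Q);bot.hold(.3);st()
i=viewer.camera_info("wrist");im=viewer.capture("wrist")
np.savez("w1.npz",K=i["intrinsics"],E=i["extrinsics"]);cv2.imwrite("pics/w1.png",im[:,:,::-1])
T=[[-90,-65,48],[-90,65,48],[90,65,48],[90,-65,48],[4,61,44],[-4,61,44],[4,-61,44],[-4,-61,44]]
print(np.round(proj(xf(*BD,tray_in_board(*HT,T)),"wrist",i),1).tolist())
t=viewer.capture("top");cv2.imwrite("pics/top1.png",t[:,:,::-1])
```

```text
t 5.89 tcp [ 734.2 -150.7  174.5] F [-0.3  0.4 -0.4] w 0.518 g 60.7
True
t 7.23 tcp [ 735.4 -150.1   50.6] F [-0.3  0.5  4.3] w 0.524 g 61.1
t 8.47 tcp [ 734.  -150.   198.3] F [ 0.5 -0.6 -0.4] w 1.002 g 0.0
t 10.84 tcp [607.5 302.3 193.4] F [ 0.5  0.4 -1.1] w 0.997 g 0.0
[[441.0, 125.6], [422.0, 279.0], [214.3, 279.3], [194.7, 126.0], [313.3, 275.7], [322.9, 275.7], [312.2, 127.0], [323.5, 127.0]]
```

View pics/w1.png

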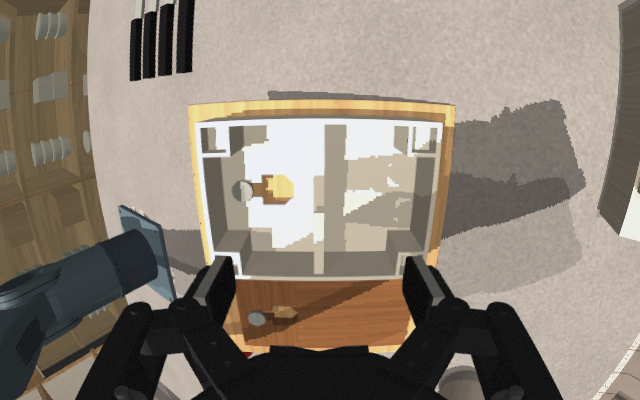

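View pics/top1.png

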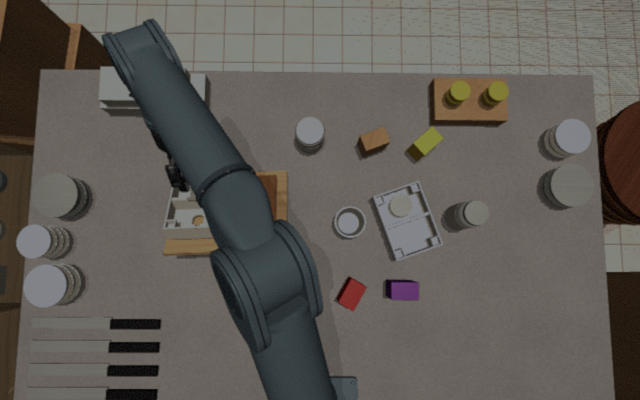

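The top view shows the carton upright at (374,140), clear of everything. In the wrist view, the rim corners and divider (x≈313–325) fall within about 2 px of prediction, so I'll grip.

Run:
```python
from h import *
Rb=R.from_euler('z',BD[2]+HT[2]).as_matrix();u,n=Rb@U,Rb@N
Q=R.from_matrix(np.c_[np.cross(-u,-n),-u,-n]).as_quat()
W=lambda p:xf(*BD,tray_in_board(*HT,p))[0]
set_gripper(.5);print(bot.movel(W([0,0,60]),Q,velocity=120),bot.movel(W([0,0,14]),Q,velocity=60,contact_N=8));st()
set_gripper(0);st()
p0=telemetry.read_state()["eef_pos"]
print(bot.movel(W([0,0,14.6])+31.5*u,Q,velocity=40,contact_N=30));st()
bot.hold(.15)
i=viewer.camera_info("wrist");im=viewer.capture("wrist");cv2.imwrite("pics/w2.png",cv2.resize(im[90:300,160:460,::-1],None,fx=2.6,fy=2.6,interpolation=cv2.INTER_CUBIC))
s=telemetry.read_state();print("moved u,n:",(s["eef_pos"]-p0)@u,(s["eef_pos"]-p0)@n)
```

```text
False False
t 13.0 tcp [554.3 301.1 101.2] F [ 0.1  0.2 -0.5] w 0.503 g 0.0
t 13.41 tcp [554.4 301.1 101.2] F [ 1.1 -0.2  0.6] w 0.085 g 59.2
False
t 14.35 tcp [526.5 299.9 117.4] F [-0.1 -0.9  0.5] w 0.086 g 59.1
moved u,n: 31.872783615204497 0.00642123198409017
```

View pics/w2.png

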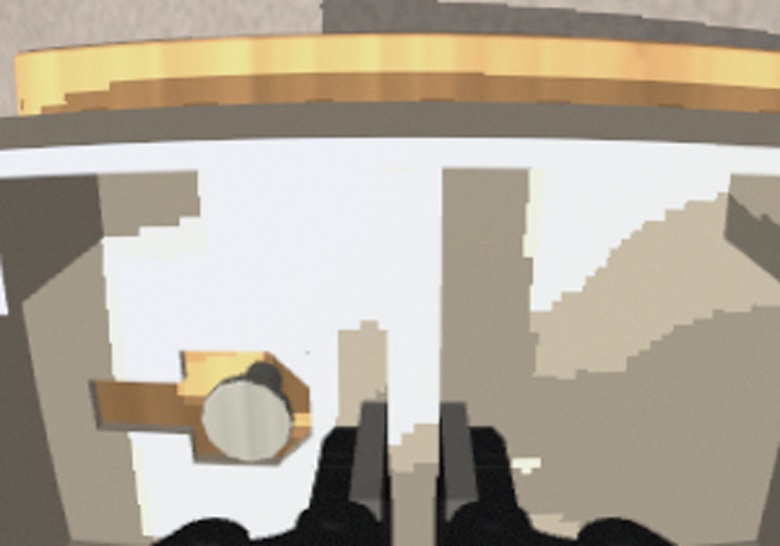

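The stud head is centred in the wide end (hole x 180–310, head 203–292). Next I lift it off square to the board.

Run:
```python
from h import *
Rb=R.from_euler('z',BD[2]+HT[2]).as_matrix();u,n=Rb@U,Rb@N
p=telemetry.read_state()["eef_pos"]
print(bot.movel(p+30*n,velocity=50,contact_N=25));st()
bot.movel(p+130*n,velocity=150);st()
q=down(.34)
bot.reach([560,200,270],q);st()
bot.movel([LT[0],LT[1],270],q,velocity=250);bot.hold(.2);st()
bot.movel([LT[0],LT[1],125],q,velocity=150);bot.hold(.4);st()
i=viewer.camera_info("wrist");im=viewer.capture("wrist");cv2.imwrite("pics/w3.png",cv2.resize(im[60:340,120:520,::-1],None,fx=2,fy=2))
```

```text
False
t 15.3 tcp [541.6 300.5 143. ] F [ 0.4 -0.5 -3.1] w 0.081 g 58.7
t 16.12 tcp [591.  302.8 228.8] F [-0.   0.2 -3.4] w 0.083 g 58.7
t 16.79 tcp [558.9 199.4 270. ] F [ 0.7  0.7 -2.9] w 0.082 g 58.7
t 18.91 tcp [ 522.6 -238.6  270.1] F [ 0.   0.1 -3.2] w 0.082 g 58.6
t 20.43 tcp [ 522.5 -239.4  125.3] F [ 0.1  0.6 -3.2] w 0.085 g 58.6
```

View pics/w3.png

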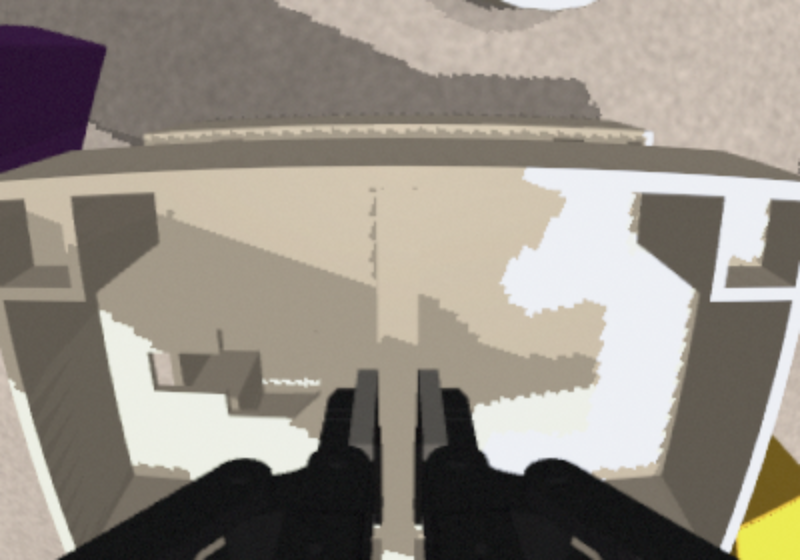

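The lower tray's rim edge, x 145–650 in the crop (centre 397), is centred under and parallel to the upper tray (centre about 400). I'll lower it gently.

Run:
```python
from h import *
q=down(.34)
bot.movel([LT[0],LT[1],90],q,velocity=40,contact_N=6);st()
print(bot.movel([LT[0],LT[1],72.5],q,velocity=20,contact_N=6));bot.hold(.3);st()
```

```text
t 21.5 tcp [ 522.6 -239.4   90.2] F [-0.4 -0.3 -2.2] w 0.082 g 58.6
True
t 22.57 tcp [ 522.1 -239.2   73.6] F [-0.5  0.7  5.3] w 0.08 g 59.9
```

Contact came at z=73.6, as expected for a fully seated tray (74). I'll release, back off and check.

Run:
```python
from h import *
q=down(.34)
set_gripper(.35);st()
bot.movel([LT[0],LT[1],150],q,velocity=80);bot.movel([LT[0],LT[1],260],q,velocity=200)
bot.reach([420,120,330],q);bot.hold(.5);st()
a=viewer.capture("top")[:,:,::-1];b=viewer.capture("scene")[:,:,::-1]
A=cv2.resize(a[110:280,290:500],None,fx=3.5,fy=3.5,interpolation=cv2.INTER_CUBIC)[:595]
B=cv2.resize(b[100:240,190:340],None,fx=3,fy=3);cv2.imwrite("pics/fin.png",A);cv2.imwrite("pics/fins.png",B)
s=np.array([[90,65,108],[90,-65,108],[-90,-65,108],[-90,65,108]])
print("pred rim corners in fin",np.round((proj(xf(*LT,s),"top")-[290,110]+.5)*3.5-.5,0).tolist())
print("pred rim corners in fins",np.round((proj(xf(*LT,s),"scene")-[190,100]+.5)*3-.5,0).tolist())
```

```text
t 22.92 tcp [ 520.9 -238.9   72.5] F [-0.4  0.  -1.6] w 0.349 g 0.0
t 26.65 tcp [420.1 119.9 330. ] F [ 0.3 -0.1 -0.5] w 0.356 g 0.0
pred rim corners in fin [[301.0, 294.0], [468.0, 237.0], [556.0, 471.0], [387.0, 531.0]]
pred rim corners in fins [[224.0, 233.0], [92.0, 195.0], [186.0, 82.0], [308.0, 113.0]]
```

View pics/fin.png

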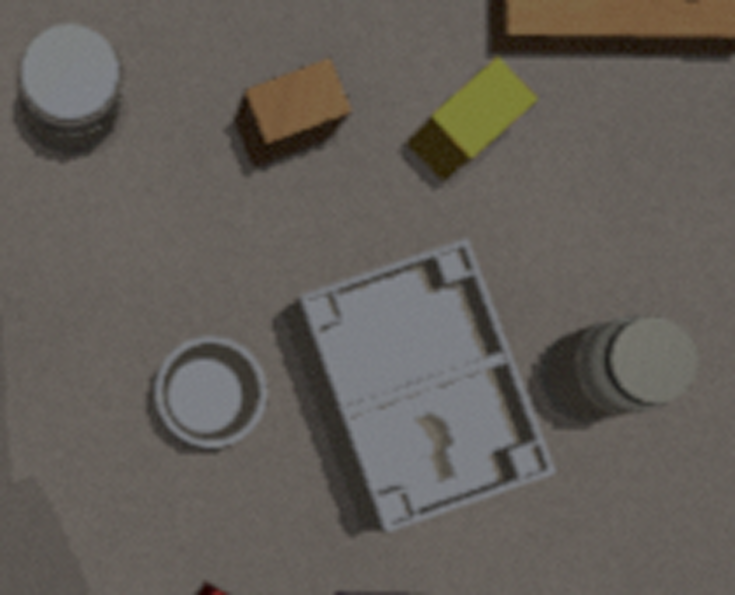

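View pics/fins.png

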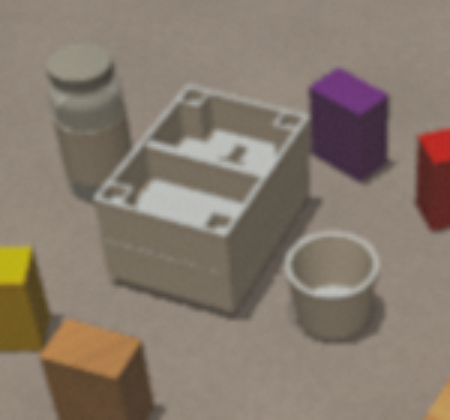

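Both views show the tray seated flush on the lower tray with only a thin seam, and its rim corners within about 1 px of prediction. The carton is upright, and the jar and cup look undisturbed.

```bash
python3 -c "
from station import order
print(order.sign_off())"
```

```text
the job is handed in; nothing more can be done
None
```

I handed the job in (no verdict came back): the hung tray sits home on the lower tray, the carton stands upright on clear counter, and the last views showed the jar, cup and canister undisturbed, though they didn't cover the chopping board.

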